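Move the label jig's locked stop one hole towards the waxed bottle

ROBOT

A 6-joint arm with a two-finger parallel gripper is mounted at the origin on the work surface. World frame = base frame: x ahead of the robot, y to its left, z up, the work surface at z = 0. Lengths are in m, angles in degrees, forces in N, time in s.
With the tool pointing down it reaches from about 0.275 to 0.825 m from the base axis. Payload 5.2 kg.
Tool frame: the origin (TCP) lies on the centre line of the jaws, within the pads' length; the fingertips stand 14 mm ahead of it and the grasp point (between the pads) lies 5 mm behind it; z points along the fingers, y is the line along which they close (so a half turn about z gives the same grasp; the last joint's range is limited). The gripper opens to 93 mm and grips with 3 to 60 N. Pads are 15 mm wide; open, the fingers measure 128 mm over their backs; the gripper's body (75 mm by 188 mm) begins 65 mm behind the grasp point.
Start: joints at [55.989, 14.817, 87.949, -0, 77.235, -11.62], TCP at [0.209, 0.509, 0.233] pointing down, gripper open.
Joint ranges: [-179.93, 179.93], [-52.35, 119.4], [10.71, 147.94], [-69.91, 249.91], [12.55, 155.21], [-178.61, 178.61]. Speed limits (degrees/s): [147.25, 147.25, 180, 180, 180, 180].

INTERFACE

Orientations are given as [roll, pitch, yaw] about the fixed x, y, z axes, in that order (R = Rz(yaw) Ry(pitch) Rx(roll)).
In Python, from plant import env, cams gives the robot as it stands. The module is installed in compiled form; this text tells all that it offers.
- The arm moves only by the shell command python3 -m jog 'ROWS'. ROWS is a JSON object of lists of equal length, an entry for each row: "xyz": the shift along the tool's x, y, z in mm, a list of three; "dr": the turn, a rotation vector about the tool's x, y, z in degrees, a list of three; "claw": the opening, from -1 (shut) to 1 (fully open). In form: {"xyz": [[dx, dy, dz], ...], "dr": [[wx, wy, wz], ...], "claw": [claw, ...]}. A call has 1 to 8 rows; each row shifts and turns the commanded pose from where the row before left it, along the tool's axes as they then stand; what a row does not reach is not made up. A row lasts 1/8 s, in which the tool goes at most 62.5 mm and 10.7 degrees, less where a joint would pass 70% of its speed; a pose out of reach is approached as far as the arm can. A call with a gripper value outside its range is refused whole. The fingers move at their own pace and stop on an object; the grip force is fixed at half the most. Time passes only in rows, so rows that do not move let the fingers close. It gives the time, the measured TCP pose, the force, the opening and the grip force at its end, in the units of the state.
- env.state(): the state, without advancing time (a new reading comes with each control period).
- cams.snapshot(name): name is "scene" or "top" or "wrist"; returns the picture (420x560x3 uint8, blue, green, red); there is no depth.
- cams.camera_info(name): a dict with "fov_y" (degrees; the focal length in pixels is half the picture's height over the tangent of half this angle, whatever the lens; pixels are square), "cx", "cy" (the principal point, pixels), "origin" and "orientation" of the camera in the world. Camera axes: x right, y down, z forward; pixel columns grow to the right and rows downward; lengths in m; the calibration is good to about 2 mm. A picture is of the moment at which its call begins: read the wrist's pose just before it. camera_info takes no time and is no camera call; for the wrist camera it gives the pose at the moment of the call.
- env.sign_off(): hands the job in; it is judged then, once.
The state is a dict: "t": time; "qpos": joint angles; "qvel": joint speeds; "joint_efforts": joint torques, N m; "tcp_pos": TCP position; "orientation": TCP orientation; "force": force on the tool from outside, world axes, zero at the start; "wrist_torque": the same for the moment, N m; "opening": finger opening in m; "finger_force": force on a finger pad.
Only numpy, scipy, OpenCV 4.12 (cv2) and the standard library are available. Lean on these libraries where they do the work, as an engineer would, in place of code of your own. Each camera call takes 0.05 s, during which the arm holds its last target. There are 200 camera calls.

TASK

Swing the hasp on the label jig off the orange plunger knob and fold it right back, then pull the knob up, slide the blue stop one hole along the rail towards the cream, green-topped bottle that stands on the jig, and let the pin drop fully home in that hole. Finish while still gripping the knob, holding the pin engaged; leave both bottles, the wax stamp, the label roll and the jar where they stand.

Things in the scene. Friction and masses are not known exactly. Their poses are not given: they have to be found in the camera images.
- jig: Jig fixed to the bench: black plate 90 x 510 x 12 mm; on it an aluminium rail 30 mm wide, 300 long, top at z = 30, with square 14 mm holes (pitch 40) at y = -80, -40, 0, 40, 80 mm; a round rubber bottle pad at each end (y = -200, +200 mm; top z = 16). Origin: centre of the underside, on the bench. x points across the rail to the side of the hasp's hinge, y along the rail, z up.
- carriage (a joint): Slide of the blue stop (square tube section on the rail, 48 mm long, with 86 mm wide blue fences across its ends, 29 mm either side of its middle, up to 45 mm above the bench), in m along the jig's +y. 0 = over the centre hole, where it starts locked; +0.04 and -0.04 = the next holes; stops at +-0.088. About 2 N of friction, 0.35 kg.
- carriage_top (a point): Middle of the blue stop's top face, on the knob's axis, 41 mm above the bench. From it a 22 mm round steel housing rises to 55 mm under the knob. A steel staple 8 x 6 mm, top 100 mm above the bench, stands 32 mm to the jig's -x of this axis, and the hasp's bracket 41 mm to its +x.
- knob: Orange round pull knob of the spring plunger, 26 mm diameter (29 mm lip on top), 26 mm tall, upright over the middle of the stop. Origin: its centre, 71 mm above the bench with the pin home. With the hasp off, grip it from above with the fingers closing along the rail (jig's y): there nothing beside it is higher than 45 mm.
- plunger (a joint): Lift of the knob and its 11 mm round-nosed pin, m. 0 = pin home, 12 mm deep in a hole; above 0.012 the pin is clear and the stop slides; upper stop 0.018. A spring pushes it down with 7 N at 0, 11.5 N at the top. Let go between holes, the pin rides on the rail; within 1.5 mm of a hole's middle it drops in.
- hasp (a joint): Angle of the hasp, rad. 0 = flat over the knob, its slot round the staple (start). It swings up about an axis along the jig's y and over to the jig's +x; 1.57 = upright, 2.9 = its stop, folded right back. It swings freely: left before about 1.3 it falls shut, beyond about 1.8 it falls open.
- hasp_hinge (a point): Middle of the hasp's hinge axis: 42 mm to the jig's +x of the knob's axis, 90 mm above the bench; moves with the stop.
- hasp_tab (a point): Middle of the red tab at the hasp's free end, 102 mm from the hinge axis, 90 mm above the bench when shut. Tab 20 mm wide along the jig's y, 26 mm long, 4 mm thick; the hasp ends 12 mm beyond this point. Under it is free space down to the base plate (12 mm). The hasp weighs about 60 g and is 36 mm wide over the knob.
- cream_bottle: Cream-coloured round bottle, 72 mm diameter, 165 mm tall (neck 38 mm, above 110), standing on one of the jig's end pads. Origin: centre of its underside. Not to be moved. It has a green wax top and a white label; the side where it stands is the direction in which the stop must go.
- dark_bottle: Dark brown round bottle, 72 mm diameter, 165 mm tall (neck 38 mm, above 110), standing on one of the jig's end pads. Origin: centre of its underside. Not to be moved. It has a black top and stands on the other pad.
- wax_stamp: Wax seal stamp standing on its brass foot, dark wooden handle, 30 mm diameter, 94 mm tall. Origin: centre of its underside. Not to be moved.
- label_roll: White paper-label roll lying flat, 68 mm diameter, 40 mm tall. Origin: centre of its underside. Not to be moved.
- wax_jar: Green jar with a brass lid, 66 mm diameter, 75 mm tall. Origin: centre of its underside. Not to be moved.

How it is judged (in metres and radians):
On the way, in this order (a step that is already met when the one before it is completed fails the run):
1. the hasp is swung off the knob and past upright (over 1.9 rad) (value of joint hasp above 1.9 rad), for 0.2 s.
2. the plunger is pulled up, clear of its hole (over 11 mm) (value of joint hasp above 1.9 rad and value of joint plunger above 0.011 m), for 0.2 s.
3. the stop stands at the next hole towards the cream bottle with the pin home (((y of cream_bottle in the frame of jig above 0 m and value of joint carriage between 0.036 and 0.044 m) or (y of cream_bottle in the frame of jig below 0 m and value of joint carriage between -0.044 and -0.036 m)) and value of joint plunger below 0.003 m and value of joint hasp above 1.9 rad), for 0.2 s.
At the end, for the whole second after the job is handed in: The stop is at the first hole from the centre on the cream bottle's side (within 4 mm) and at rest, the pin is home (lift under 3 mm), the hasp is folded back (over 1.9 rad), and the fingers still hold the knob with more than 3 N (all of step 3 and velocity of joint carriage between -0.01 and 0.01 m/s and contact force between the fingers and knob above 3 N); the arm keeps its last pose, push and grip.
It fails at once if a bottle on the jig is shifted more than 15 mm (distance of any of cream_bottle, dark_bottle from where it was at the start of the episode above 0.015 m).
It fails at once if the stamp, label roll or jar is shifted more than 20 mm (distance of any of wax_stamp, label_roll, wax_jar from where it was at the start of the episode above 0.02 m).
It also fails if it takes over 48 s, if anything falls off the work surface, if the arm or the gripper's body presses on something with over 40 N, if the wrist force passes 120 N, or if a joint passes its speed limit or range.

## Working session

There is one attempt and no reset: what is moved stays moved. The work goes in short steps, Python scripts to look and compute and a shell command to move; the robot and the scene stay as the last step left them, time stands still between calls to the robot, and variables do not carry over. Pictures are saved under pics/ and viewed, at most 10 in all, crops included, and the job is handed in when it is done.

```bash
mkdir -p pics
python3 - <<'E'
from plant import env,cams
import cv2
print(env.state())
for n in("scene","top"):
    print(n,cams.camera_info(n)); cv2.imwrite(f"pics/{n}0.png",cams.snapshot(n))
E
```

```text
{'t': 0.0, 'qpos': array([ 5.59899740e+01,  1.48577139e+01,  8.80102338e+01,  1.51239963e-04,
        7.72339608e+01, -1.16201228e+01]), 'qvel': array([-0.00343501,  0.03219061, -0.07168317,  0.00329988, -0.08094937,
        0.03960036]), 'joint_efforts': array([-1.06479976e-03, -4.37322664e+01, -2.83998370e+01,  7.16964388e-02,
        4.13425604e-02, -1.67937692e-04]), 'tcp_pos': array([0.20918846, 0.50811056, 0.23183811]), 'orientation': array([-1.79900210e+02, -2.06710044e-02,  1.57610045e+02]), 'force': array([ 0.24873123,  0.22750642, -0.01260233]), 'wrist_torque': array([-0.00212293,  0.0168189 , -0.04023899]), 'finger_force': 0.0, 'opening': 0.09288547885237484}
scene {'fov_y': 49.39005823199625, 'cx': 283.75502893119005, 'cy': 211.59233494031176, 'origin': array([1.28190351, 0.22905242, 0.62204242]), 'orientation': array([-126.37496067,   -0.94854295,  106.38099561])}
top {'fov_y': 57.20488946102406, 'cx': 272.72477927124396, 'cy': 214.70901741284317, 'origin': array([0.45855155, 0.04328042, 0.82870929]), 'orientation': array([-168.24281038,   -0.22998998,  -99.57864588])}
```

View pics/top0.png

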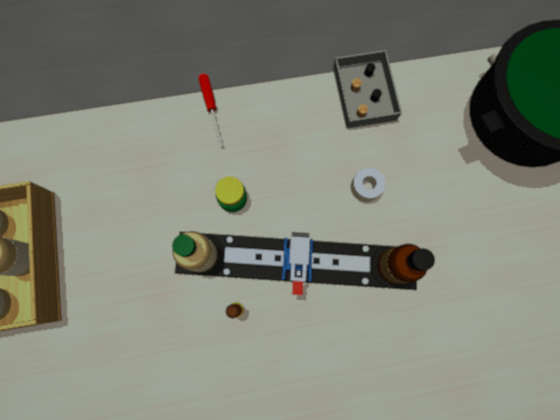

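View pics/scene0.png

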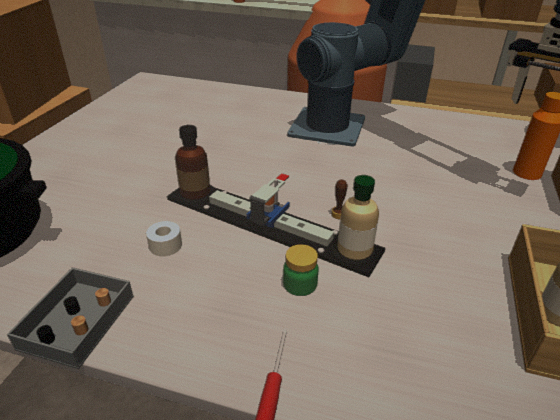

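The cream bottle (195,250) is on the left, which is world +y. The hasp's red tab (298,288) points at the robot, and the hinge (300,238) is on the far side. The stamp stands at (234,311), the jar at (231,194) and the roll at (369,184).

```bash
cat > h.py <<'E'
import numpy as np,cv2
from scipy.spatial.transform import Rotation as R
def ray(i,u,v):
    f=210/np.tan(np.radians(i["fov_y"]/2))
    d=np.array([(u-i["cx"])/f,(v-i["cy"])/f,1])
    return np.array(i["origin"]),R.from_euler("xyz",i["orientation"],degrees=True).as_matrix()@d
def plane(i,u,v,z):
    o,d=ray(i,u,v); return o+d*(z-o[2])/d[2]
def proj(i,p):
    f=210/np.tan(np.radians(i["fov_y"]/2))
    c=R.from_euler("xyz",i["orientation"],degrees=True).as_matrix().T@(np.array(p)-i["origin"])
    return f*c[0]/c[2]+i["cx"],f*c[1]/c[2]+i["cy"]
def blobs(m,lo=20):
    n,l,s,c=cv2.connectedComponentsWithStats(m.astype(np.uint8)); return [(s[k],c[k].round(1),l==k) for k in range(1,n) if s[k][4]>=lo]
E
python3 - <<'E'
from h import *
from plant import cams
i=cams.camera_info("top"); im=cv2.imread("pics/top0.png"); hsv=cv2.cvtColor(im,cv2.COLOR_BGR2HSV)
b,g,r=[im[...,k].astype(int) for k in range(3)]
m=(r>120)&(g<60)&(b<60); m[:260]=0
for s,c,k in blobs(m): 
    rr=cv2.minAreaRect(np.argwhere(k)[:,::-1].astype(np.float32)); print("red",s,c,rr,plane(i,*c,.092))
m=(b>90)&(r<60);
for s,c,k in blobs(m): print("blue",s,c,plane(i,*c,.045))
# dark plate
m=(im.max(2)<45);m[:225]=0;m[295:]=0;m[:,440:]=0;m[:,:165]=0
pts=np.argwhere(m)[:,::-1].astype(np.float32); rr=cv2.minAreaRect(pts);print("plate",rr,[plane(i,*p,.012).round(4) for p in cv2.boxPoints(rr)])
# screws at plate & holes
m=(hsv[...,2]<70); 
roi=m.copy();roi[:248]=0;roi[270:]=0;roi[:,:250]=0;roi[:,345:]=0
for s,c,k in blobs(roi,6): print("hole",s,c,plane(i,*c,.03).round(4))
cv2.imwrite("pics/c0.png",cv2.resize(im[220:330,165:440],None,fx=2.9,fy=2.9,interpolation=cv2.INTER_CUBIC))
E
```

```text
red [293 282   9  12 102] [297.2 287.6] ((297.0, 287.5), (11.0, 8.0), 90.0) [ 0.46359107 -0.00724146  0.092     ]
blue [282 239   8  40 160] [285.5 259.4] [0.52320967 0.00288063 0.045     ]
blue [309 240   4  41  76] [310.  260.5] [ 0.51276112 -0.04576499  0.045     ]
plate ((304.8472595214844, 260.33428955078125), (255.81752014160156, 41.77125930786133), 3.8460302352905273) [array([0.537 , 0.2329, 0.012 ]), array([0.624 , 0.2167, 0.012 ]), array([ 0.4971, -0.3149,  0.012 ]), array([ 0.4134, -0.2872,  0.012 ])]
hole [258 248  26   2  37] [272.7 248.3] [0.5516 0.0244 0.03  ]
hole [313 248  32   7 173] [329.5 250.2] [ 0.528  -0.0914  0.03  ]
hole [256 255   5   4  20] [258.  256.5] [0.5398 0.0572 0.03  ]
hole [275 256   5   5  20] [277.4 257.8] [0.5305 0.0181 0.03  ]
hole [314 258   5   5  21] [316.  260.4] [ 0.5119 -0.0597  0.03  ]
hole [333 260   5   5  21] [335.1 261.6] [ 0.503  -0.0982  0.03  ]
hole [250 265  33   5 137] [264.2 267.3] [0.5157 0.0482 0.03  ]
hole [312 269   9   1   9] [316. 269.] [ 0.4946 -0.0564  0.03  ]
```

View pics/c0.png

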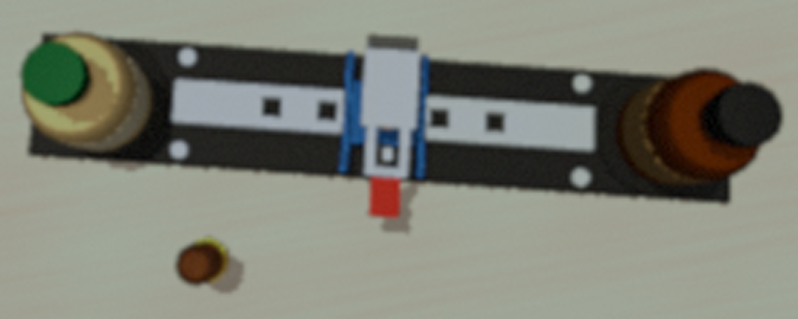

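```bash
python3 -m jog '{"xyz":[[0,0,0],[-30,-36,0],[-30,-37,0],[-30,-37,0],[-30,-37,0],[-30,-37,0],[-30,-37,0],[-30,-37,0]],"dr":[[0,0,-9],[0,0,0],[0,0,0],[0,0,0],[0,0,0],[0,0,0],[0,0,0],[0,0,0]],"claw":[1,1,1,1,1,1,1,1]}'
python3 -m jog '{"xyz":[[-31,-37,0],[-31,-37,0],[-31,-37,0],[-31,-37,0],[-20,-20,0],[0,0,0],[0,0,0]],"dr":[[0,0,0],[0,0,0],[0,0,0],[0,0,0],[0,0,0],[0,0,0],[0,0,0]],"claw":[1,1,1,1,0,0,0]}'
cat > rel.py <<'E'
# remaining shift (mm, tool axes) to a target given in jig frame: x y z(mm)
import sys; from h import *; from plant import env
C=np.array([.5213,-.0207,0]); J=R.from_euler("z",-13.36,degrees=True).as_matrix()
s=env.state(); T=R.from_euler("xyz",s["orientation"],degrees=True).as_matrix()
p=s["tcp_pos"]; print("jig-frame tcp mm",((p-C)@J*1000).round(1),"ori",s["orientation"].round(2),"F",s["force"].round(1),"t",s["t"])
if len(sys.argv)>1:
    t=C+J@(np.array(sys.argv[1:4],float)/1000); print("tool shift",(T.T@(t-p)*1000).round(1))
E
python3 rel.py -60 0 95
```

```text
t: 1.1
tcp_pos: [0.3542, 0.2075, 0.2325]
orientation: [-180.0, -0.0, 166.6]
force: [1.5, 0.7, -0.3]
opening: 0.0929
finger_force: 0.0
t: 1.98
tcp_pos: [0.4545, 0.0128, 0.2323]
orientation: [180.0, -0.1, 166.6]
force: [0.9, -0.1, 0.2]
opening: 0.0676
finger_force: 0.0
jig-frame tcp mm [-72.8  17.2 232.3] ori [ 1.7998e+02 -8.0000e-02  1.6660e+02] F [ 0.9 -0.1  0.2] t 1.975
tool shift [-13.  -17.2 137.2]
```

```bash
python3 -m jog '{"xyz":[[-13,-17,10],[0,0,40],[0,0,40],[0,0,30],[0,0,17],[0,0,0],[0,0,0]],"dr":[[0,0,0],[0,0,0],[0,0,0],[0,0,0],[0,0,0],[0,0,0],[0,0,0]],"claw":[0,0,0,0,0,0,0]}'
python3 rel.py -60 0 95
python3 - <<'E'
from plant import cams;import cv2
cv2.imwrite("pics/w1.png",cams.snapshot("wrist"))
E
```

```text
t: 2.85
tcp_pos: [0.4642, -0.0068, 0.0965]
orientation: [180.0, 0.1, 166.7]
force: [-0.1, -0.3, 0.0]
opening: 0.046
finger_force: 0.0
jig-frame tcp mm [-58.8   0.4  96.5] ori [1.8000e+02 6.0000e-02 1.6668e+02] F [-0.1 -0.3  0. ] t 2.85
tool shift [ 1.2 -0.4  1.4]
```

View pics/w1.png

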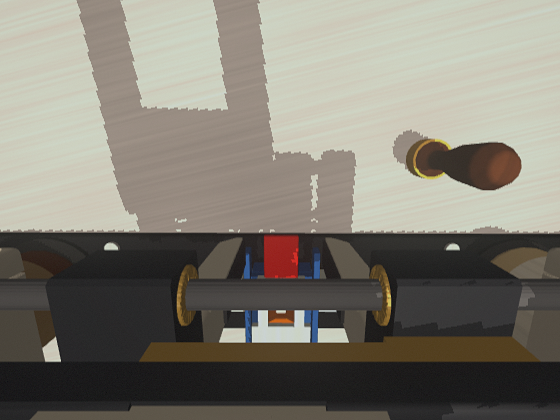

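The red tab (281,258) lies centred between the fingers, so I'm closing on it.

```bash
python3 -m jog '{"xyz":[[1,0,1],[0,0,0],[0,0,0],[0,0,0],[0,0,0],[0,0,0]],"dr":[[0,0,0],[0,0,0],[0,0,0],[0,0,0],[0,0,0],[0,0,0]],"claw":[-1,-1,-1,-1,-1,-1]}'
python3 rel.py -60 0 95
python3 - <<'E'
import numpy as np
p=None
for a in range(0,126,7):
    t=np.radians(a); q=np.array([102*np.cos(t),-102*np.sin(t)]) # tool x(=-jig x), tool z(down)
    if p is not None: print(a,(q-p).round(1))
    p=q
E
```

```text
t: 3.65
tcp_pos: [0.463, -0.0073, 0.0948]
orientation: [-180.0, 0.0, 166.6]
force: [0.3, -0.6, 2.3]
opening: 0.0194
finger_force: 30.0
jig-frame tcp mm [-59.8  -0.4  94.8] ori [-1.7999e+02  1.0000e-02  1.6661e+02] F [ 0.3 -0.6  2.3] t 3.65
tool shift [ 0.2  0.4 -0.2]
7 [ -0.8 -12.4]
14 [ -2.3 -12.2]
21 [ -3.7 -11.9]
28 [ -5.2 -11.3]
35 [ -6.5 -10.6]
42 [-7.8 -9.7]
49 [-8.9 -8.7]
56 [-9.9 -7.6]
63 [-10.7  -6.3]
70 [-11.4  -5. ]
77 [-11.9  -3.5]
84 [-12.3  -2.1]
91 [-12.4  -0.5]
98 [-12.4   1. ]
105 [-12.2   2.5]
112 [-11.8   4. ]
119 [-11.2   5.4]
```

Tab gripped; swing it along the arc.

```bash
python3 -m jog '{"xyz":[[-1,0,-12],[-2,0,-12],[-4,0,-12],[-5,0,-11],[-6,0,-11],[-8,0,-10],[-9,0,-9],[-10,0,-8]],"dr":[[0,0,0],[0,0,0],[0,0,0],[0,0,0],[0,0,0],[0,0,0],[0,0,0],[0,0,0]],"claw":[-1,-1,-1,-1,-1,-1,-1,-1]}'
python3 rel.py -15 0 179
```

```text
t: 4.65
tcp_pos: [0.507, -0.0177, 0.1799]
orientation: [-180.0, -0.1, 166.6]
force: [-0.1, -1.8, -5.1]
opening: 0.0195
finger_force: 30.0
jig-frame tcp mm [-14.6  -0.4 179.9] ori [-1.7999e+02 -6.0000e-02  1.6661e+02] F [-0.1 -1.8 -5.1] t 4.65
tool shift [0.4 0.4 0.9]
```

```bash
python3 -m jog '{"xyz":[[-11,0,-6],[-11,0,-5],[-12,0,-3],[-12,0,-2],[-12,0,0],[-12,0,1],[-12,0,2],[-12,0,4]],"dr":[[0,0,0],[0,0,0],[0,0,0],[0,0,0],[0,0,0],[0,0,0],[0,0,0],[0,0,0]],"claw":[-1,-1,-1,-1,-1,-1,-1,-1]}'
python3 -m jog '{"xyz":[[-11,0,5],[-11,0,6],[0,0,0]],"dr":[[0,0,0],[0,0,0],[0,0,0]],"claw":[-1,-1,-1]}'
python3 rel.py
python3 - <<'E'
from plant import cams;import cv2
cv2.imwrite("pics/s1.png",cv2.resize(cams.snapshot("scene")[100:300,150:400],None,fx=3,fy=3))
E
```

```text
t: 5.65
tcp_pos: [0.6013, -0.0402, 0.1904]
orientation: [-180.0, 0.4, 166.6]
force: [1.2, -2.4, 6.6]
opening: 0.0183
finger_force: 30.0
t: 6.02
tcp_pos: [0.6242, -0.0457, 0.1794]
orientation: [180.0, 0.5, 166.6]
force: [3.4, -2.3, 5.9]
opening: 0.0171
finger_force: 30.0
jig-frame tcp mm [105.9  -0.6 179.4] ori [179.98   0.53 166.58] F [ 3.4 -2.3  5.9] t 6.025
```

View pics/s1.png

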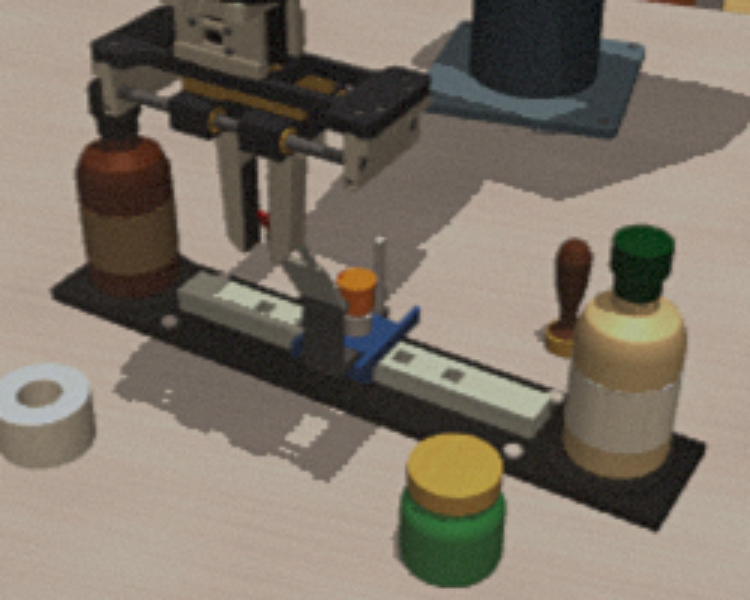

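The knob (357,290) is uncovered and the hasp has swung past upright, with the tab (263,218) between the fingers. I'll go a little further, open so that it falls back, then rise.

```bash
python3 -m jog '{"xyz":[[-8,0,6],[0,0,0],[0,0,0],[0,0,0],[0,0,0]],"dr":[[0,0,0],[0,0,0],[0,0,0],[0,0,0],[0,0,0]],"claw":[-1,0.3,0.3,0.3,0.3]}'
python3 -m jog '{"xyz":[[0,0,-30],[20,0,-20],[30,0,0],[30,0,0],[30,0,0],[0,0,0]],"dr":[[0,0,0],[0,0,0],[0,0,0],[0,0,0],[0,0,0],[0,0,0]],"claw":[0.3,0.3,0.3,0.3,0.3,0.3]}'
python3 rel.py 0 0 80
python3 - <<'E'
from plant import cams;import cv2
cv2.imwrite("pics/s2.png",cv2.resize(cams.snapshot("scene")[100:300,150:400],None,fx=3,fy=3))
E
```

```text
t: 6.7
tcp_pos: [0.6272, -0.0461, 0.1715]
orientation: [180.0, -0.0, 166.6]
force: [-0.4, -0.4, -0.3]
opening: 0.0527
finger_force: 0.0
t: 7.45
tcp_pos: [0.5189, -0.0202, 0.2221]
orientation: [180.0, -0.0, 166.6]
force: [0.7, 0.2, -0.2]
opening: 0.0604
finger_force: 0.0
jig-frame tcp mm [-2.500e+00 -1.000e-01  2.221e+02] ori [179.99  -0.   166.63] F [ 0.7  0.2 -0.2] t 7.45
tool shift [ -2.5   0.  142.1]
```

View pics/s2.png

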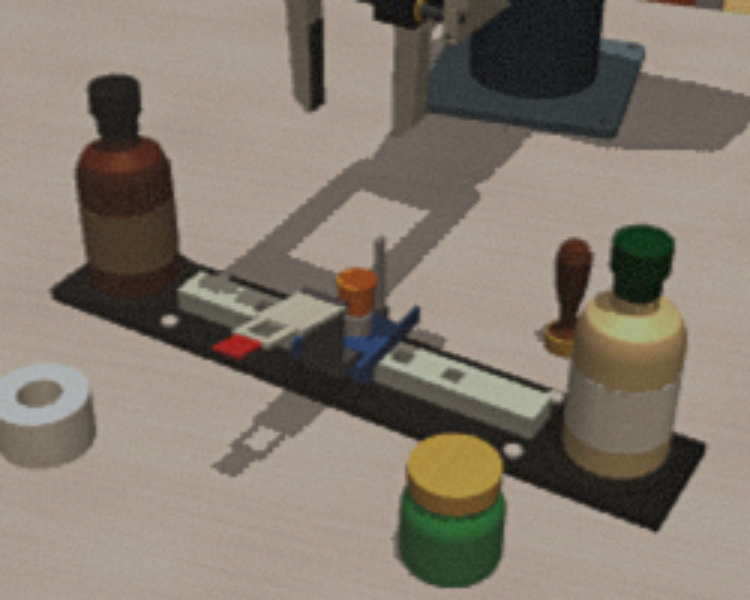

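The hasp lies folded back, with its tab at (237,346), and the knob (357,290) is free. Going down onto the knob now.

```bash
python3 -m jog '{"xyz":[[-2,0,50],[0,0,50],[0,0,35],[0,0,18],[0,0,0],[0,0,0]],"dr":[[0,0,0],[0,0,0],[0,0,0],[0,0,0],[0,0,0],[0,0,0]],"claw":[0.3,0.3,0.3,0.3,0.3,0.3]}'
python3 -m jog '{"xyz":[[0,0,0],[0,0,0],[0,0,0],[0,0,0],[0,0,0],[0,0,0]],"dr":[[0,0,0],[0,0,0],[0,0,0],[0,0,0],[0,0,0],[0,0,0]],"claw":[-1,-1,-1,-1,-1,-1]}'
python3 rel.py 0 0 68
```

```text
t: 8.25
tcp_pos: [0.5236, -0.0217, 0.0693]
orientation: [-180.0, 0.1, 166.6]
force: [-0.3, -0.4, 0.0]
opening: 0.0604
finger_force: 0.0
t: 9.0
tcp_pos: [0.5224, -0.0214, 0.0689]
orientation: [-180.0, 0.0, 166.6]
force: [-0.1, -0.1, 3.3]
opening: 0.0253
finger_force: 30.0
jig-frame tcp mm [ 1.2 -0.4 68.9] ori [-1.8000e+02  2.0000e-02  1.6661e+02] F [-0.1 -0.1  3.3] t 9.0
tool shift [1.2 0.4 0.9]
```

```bash
python3 -m jog '{"xyz":[[0,0,-3],[0,0,-3],[0,0,-3],[0,0,-3],[0,0,-3],[0,0,0],[0,0,0],[0,0,0]],"dr":[[0,0,0],[0,0,0],[0,0,0],[0,0,0],[0,0,0],[0,0,0],[0,0,0],[0,0,0]],"claw":[-1,-1,-1,-1,-1,-1,-1,-1]}'
python3 rel.py
```

```text
t: 10.0
tcp_pos: [0.5222, -0.0213, 0.0836]
orientation: [-180.0, -0.0, 166.6]
force: [4.8, -1.4, -13.2]
opening: 0.0256
finger_force: 30.0
jig-frame tcp mm [ 1.1 -0.4 83.6] ori [-180.     -0.    166.61] F [  4.8  -1.4 -13.2] t 10.0
```

```bash
python3 -m jog '{"xyz":[[0,0,-1],[0,4,0],[0,6,0],[0,8,0],[0,8,0],[0,6,0],[0,5,0],[0,3,0]],"dr":[[0,0,0],[0,0,0],[0,0,0],[0,0,0],[0,0,0],[0,0,0],[0,0,0],[0,0,0]],"claw":[-1,-1,-1,-1,-1,-1,-1,-1]}'
python3 -m jog '{"xyz":[[0,0,0],[0,0,0]],"dr":[[0,0,0],[0,0,0]],"claw":[-1,-1]}'
python3 rel.py 1.1 39.6 84
python3 - <<'E'
from plant import cams;import cv2
cv2.imwrite("pics/s3.png",cv2.resize(cams.snapshot("scene")[100:300,150:400],None,fx=3,fy=3))
E
```

```text
t: 11.0
tcp_pos: [0.5316, 0.0179, 0.0846]
orientation: [-180.0, 0.0, 166.6]
force: [3.1, -3.7, -12.3]
opening: 0.0255
finger_force: 30.0
t: 11.25
tcp_pos: [0.5317, 0.0181, 0.0847]
orientation: [179.9, 0.0, 166.6]
force: [5.3, 0.7, -11.9]
opening: 0.0253
finger_force: 30.0
jig-frame tcp mm [ 1.1 40.2 84.7] ori [179.94   0.   166.59] F [  5.3   0.7 -11.9] t 11.25
tool shift [ 0.  -0.6  0.7]
```

View pics/s3.png

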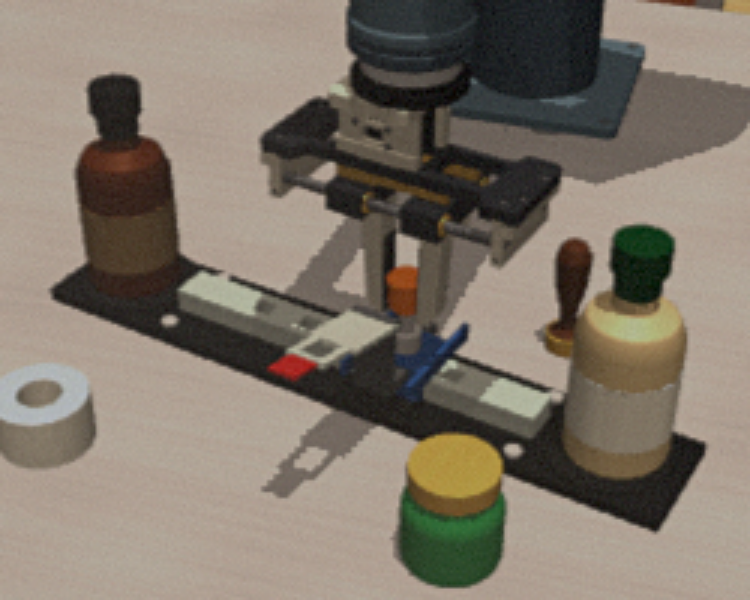

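The stop has moved with the knob (405,290) one hole towards the cream bottle. Now lowering the pin.

```bash
python3 -m jog '{"xyz":[[0,-0.5,-0],[0,0,3],[0,0,3],[0,0,3],[0,0,3],[0,0,4],[0,0,0],[0,0,0]],"dr":[[0,0,0],[0,0,0],[0,0,0],[0,0,0],[0,0,0],[0,0,0],[0,0,0],[0,0,0]],"claw":[-1,-1,-1,-1,-1,-1,-1,-1]}'
python3 rel.py 1.1 39.6 68.9
```

```text
t: 12.3
tcp_pos: [0.5315, 0.0171, 0.069]
orientation: [180.0, 0.0, 166.6]
force: [1.6, 0.6, -3.3]
opening: 0.0252
finger_force: 30.0
jig-frame tcp mm [ 1.2 39.2 69. ] ori [1.8000e+02 2.0000e-02 1.6661e+02] F [ 1.6  0.6 -3.3] t 12.3
tool shift [0.1 0.4 0.1]
```

Still a slight downward pull on the tool; press a little further to seat it and see the reaction.

```bash
python3 -m jog '{"xyz":[[0,0,1],[0,0,1],[0,0,0],[0,0,0]],"dr":[[0,0,0],[0,0,0],[0,0,0],[0,0,0]],"claw":[-1,-1,-1,-1]}'
python3 rel.py 1.1 39.6 68.9
```

```text
t: 12.8
tcp_pos: [0.5317, 0.0171, 0.0688]
orientation: [-180.0, 0.1, 166.6]
force: [-3.3, 2.2, 13.4]
opening: 0.0254
finger_force: 30.0
jig-frame tcp mm [ 1.4 39.2 68.8] ori [-1.8000e+02  9.0000e-02  1.6662e+02] F [-3.3  2.2 13.4] t 12.8
tool shift [ 0.3  0.4 -0.1]
```

```bash
python3 -c "
from plant import env
print(env.sign_off())"
```

```text
the job is handed in; nothing more can be done
None
```

I handed the job in at about 12.8 s. The hasp is folded right back and the stop is one hole towards the cream bottle. The pin bottomed at its starting height (TCP 68.8 mm against 68.9 mm), and the knob is still gripped at 30 N. Sign-off returned no verdict, and I did not re-measure the bottles, stamp, roll and jar at the end, though none looked moved in the last picture.

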